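# Set out the filter-weighing and refill corner of a gas bench

### The job

Set out the bench for the filter check: put the weighing tray centred on the balance's pan and stand the charcoal canister upright inside the tray. Stand the tall white bottle upright on the table in the gap between the balance and the steel outlet block, roughly midway, and the short white bottle upright on the table straight in front of the block's brass stub pipe, in line with it and about 25 mm off its end, not touching it. Set things down gently on the balance, and leave the power pack, the amber jar and the mouse where they are.

Things in the scene. Friction and masses are not known exactly. Their poses are not given: they have to be found in the camera images.
- tray: Loose grey plastic weighing tray, open on top, 100 (its x) x 64 (its y) x 20 mm high, walls and floor 3 mm thick, about 90 g. Origin at the centre of its underside, z up. Best picked up across its 64 mm width.
- canister: Loose upright grey cylindrical charcoal filter canister with a paper band, diameter 48 mm (49 at the band), body 85 mm high, with a narrow black port (20 mm diameter, 14 mm high) on top; about 250 g. Origin at the centre of its underside, z up.
- tall_bottle: Loose upright white plastic bottle with a paper label, the taller of two: diameter 50 mm up to 100 mm height, then a shoulder and a 28 mm diameter cap, 135 mm high in all; about 200 g. Origin at the centre of its underside, z up.
- short_bottle: Loose upright white plastic bottle with a paper label, the shorter of two: diameter 44 mm up to 53 mm height, then a shoulder and a 28 mm diameter cap, 77 mm high in all; about 120 g. Origin at the centre of its underside, z up.
- balance: Fixed white laboratory balance, its housing 140 mm wide (its y), 39 mm high, with a round steel pan of 116 mm diameter whose flat top is 50 mm above the table. Origin on the table under the pan's centre; its x points to its back: the housing runs from 115 mm in front (-x, where the black display is) to 75 mm behind the pan's centre. The pan does not move under load.
- outlet: Fixed steel gas outlet block, 100 x 100 x 45 mm high, with a dark screw cap on top (36 mm diameter, top at 60 mm). A brass stub pipe (18 mm diameter, axis 26 mm above the table) sticks 25 mm out of the middle of its front face, towards the block's -x: the pipe's end is 75 mm from the block's centre. Origin on the table under the block's centre.
- power_pack: Bystander, to be left alone: loose black box, 60 x 90 x 22 mm high, lying between the robot and the work. Origin at the centre of its underside.
- amber_jar: Bystander, to be left alone: loose low amber glass jar with a black lid, 60 mm diameter, 65 mm high, at the far side of the work. Origin at the centre of its underside.
- mouse: Bystander, to be left alone: loose black computer mouse, 100 x 58 x 30 mm high, on the near left of the work. Origin at the centre of its underside.

How it is judged:
At the end, for the whole second after the job is handed in: All upright, released, at rest: tray on pan, centred to 15 mm; canister on tray floor; tall bottle in the gap, axis 100-190 mm from pan centre, 90-190 mm from block centre, within 50 mm of pan centre in depth; short bottle 10-40 mm off the pipe end, within 15 mm of its line (horizontal distance between tray and balance below 0.015 m and height (world z) of tray between 0.046 and 0.054 m and angle between tray's own z axis and vertical below 0.06 rad and horizontal distance between canister and tray below 0.03 m and z of canister in the frame of tray between 0 and 0.006 m and angle between each of canister, tall_bottle, short_bottle's own z axis and vertical below 0.1 rad and horizontal distance between tall_bottle and balance between 0.1 and 0.19 m and horizontal distance between tall_bottle and outlet between 0.09 and 0.19 m and x of tall_bottle in the frame of balance between -0.05 and 0.05 m and height (world z) of each of tall_bottle, short_bottle below 0.005 m and x of short_bottle in the frame of outlet between -0.137 and -0.107 m and y of short_bottle in the frame of outlet between -0.015 and 0.015 m and linear speed of each of tray, canister, tall_bottle, short_bottle below 0.02 m/s); the robot touches nothing.
It fails at once if a bystander (power pack, amber jar, mouse) is moved by more than 20 mm (distance of any of power_pack, amber_jar, mouse from where it was at the start of the episode above 0.02 m).
It fails at once if the balance is struck or pressed with more than 60 N (contact force between balance and anything else above 60 N).
It also fails if it takes over 115 s, if anything falls off the work surface, if the arm or the gripper's body presses on something with over 40 N, if the wrist force passes 120 N, or if a joint passes its speed limit or range.

### The arm

A 6-joint arm with a two-finger parallel gripper is mounted at the origin on the work surface. World frame = base frame: x ahead of the robot, y to its left, z up, the work surface at z = 0. Lengths are in m, angles in rad, forces in N, time in s.
With the tool pointing down it reaches from about 0.325 to 0.775 m from the base axis. Payload 5.5 kg.
Tool frame: the origin (TCP) lies between the finger pads; the fingertips stand 8 mm ahead of it and the grasp point (between the pads) lies 11 mm behind it (tcp_to_tips is the distance from the TCP to the fingertips, in m); z points along the fingers, y is the line along which they close (so a half turn about z gives the same grasp; the last joint's range is limited). The gripper opens to 88 mm and grips with 3 to 60 N. Pads are 20 mm wide; open, the fingers measure 115 mm over their backs; the gripper's body (75 mm by 178 mm) begins 61 mm behind the grasp point.
Start: joints at [1.055, 0.091, 1.231, -0, 1.82, -0.057], TCP at [0.266, 0.538, 0.231] pointing down, gripper open.
Joint ranges: [-2.87, 2.87], [-0.86, 2.18], [0.17, 2.46], [-1.51, 4.65], [0.06, 2.69], [-2.65, 2.65]. Speed limits (rad/s): [2.57, 2.57, 3.01, 3.14, 3.14, 3.14].

### API

Orientations are given as a unit quaternion [w, x, y, z].
In Python, from bench import * gives the robot as it stands. Calls block until the motion is done:
- move_to(position, orientation): joint-space move of the TCP to a pose.
- move_l(position, speed=0.15, orientation=None): straight line of the TCP; orientation=None keeps the orientation; speed is the mean speed in m/s.
- movej(angles): joint-space move.
- gripper_open() and close(): open the fingers fully, or close them until they stop; the grip force is fixed at half the most.
- hold(seconds).
- inverse_kinematics(position, orientation): joint angles nearest the present ones, or None.
- state(): the state.
- get_image(name): name is "side" or "top" or "wrist"; returns a dict with "frame" (420x560x3 uint8, blue, green, red), "depth" (420x560 float32, m along the optical axis (not along the pixel's ray), 0 where there is no reading), "camera_matrix" (3x3 intrinsics, pixels), "k1" (the pictures are not rectified: a ray, as slopes to the right and down, at radius r is drawn at 1 + k1 r^2 times it, then the intrinsics apply), "view" (4x4, takes a point from world to camera coordinates). Camera axes: x right, y up, looking along -z (the intrinsics and any distortion apply to the point x, -y, -z); pixel columns grow to the right and rows downward; lengths in m; the calibration is good to about 2 mm. A picture is of the moment at which its call begins.
A pose or a line that the arm cannot do raises IKError and nothing moves.
- job_done(): hands the job in; it is judged then, once.
The state is a dict: "time": time; "joint_pos": joint angles; "dq": joint speeds; "joint_torque": joint torques, N m; "ee_pos": TCP position; "ee_rot": TCP orientation; "ft_force": force on the tool from outside, world axes, zero at the start; "moment": the same for the moment, N m; "finger_gap": finger opening in m; "finger_force": force on a finger pad.
Only numpy, scipy, OpenCV 4.12 (cv2) and the standard library are available. Lean on these libraries where they do the work, as an engineer would, in place of code of your own. Each camera call takes 0.05 s, during which the arm holds its last target. There are 200 camera calls.

## Working session

There is one attempt and no reset: what is moved stays moved. The work goes in short steps, each a Python script; the robot and the scene stay as the last script left them, time stands still between calls to the robot, and variables do not carry over. Pictures are saved under pics/ and viewed, at most 14 in all, crops included, and the job is handed in when it is done.

```bash
mkdir -p pics; ls; cat > h.py <<'E'
from bench import *
import numpy as np, cv2
def world(im, uv, z=None, depth=None):
    """pixels -> world points, by plane height z or by depth"""
    uv=np.atleast_2d(uv).astype(float); K=np.array(im['camera_matrix']); k1=im['k1']
    d=cv2.undistortPoints(uv.reshape(-1,1,2),K,np.array([k1,0,0,0.])).reshape(-1,2)
    V=np.array(im['view']); R=V[:3,:3]; t=V[:3,3]; o=-R.T@t
    ray=np.c_[d[:,0],-d[:,1],-np.ones(len(d))]@R
    if depth is not None: return o+ray*np.asarray(depth)[:,None]
    return o+ray*((z-o[2])/ray[:,2])[:,None]
def cloud(im):
    D=im['depth']; v,u=np.nonzero(D>0)
    P=np.full(D.shape+(3,),np.nan); P[v,u]=world(im,np.c_[u,v],depth=D[v,u]); return P
E
python3 - <<'E'
from h import *
import pickle
ims={}
for n in ("top","side"):
    im=get_image(n); ims[n]=im; cv2.imwrite(f"pics/{n}0.png",im["frame"]); print(n,np.linalg.inv(im['view'])[:3,3],im['camera_matrix'][0],im['k1'],(im['depth']>0).mean())
pickle.dump(ims,open('ims.pkl','wb'))
s=state(); print(s['time'],s['ee_rot'],s['ft_force'])
E
```

```text
pics
top [ 0.50265057 -0.01814067  1.14152342] [401.61344769   0.         285.43634748] -0.06922756840572947 0.9959396258503401
side [ 0.45857283 -0.93548091  0.70979586] [509.67309566   0.         283.28782317] -0.10741125147930693 0.9961011904761905
0.1 [-2.44906194e-04  2.27374245e-01  9.73807057e-01 -8.41735443e-04] [ 0.85479516 -0.24859957 -0.32673025]
```

View pics/top0.png

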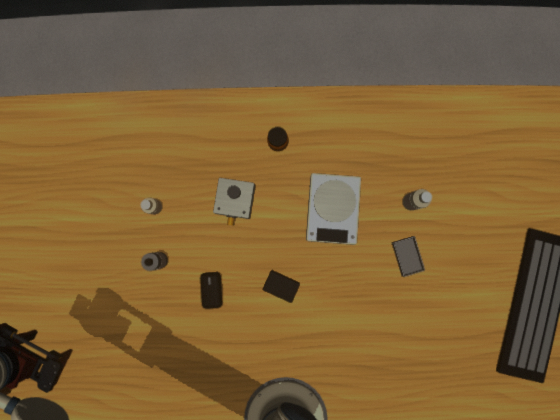

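View pics/side0.png

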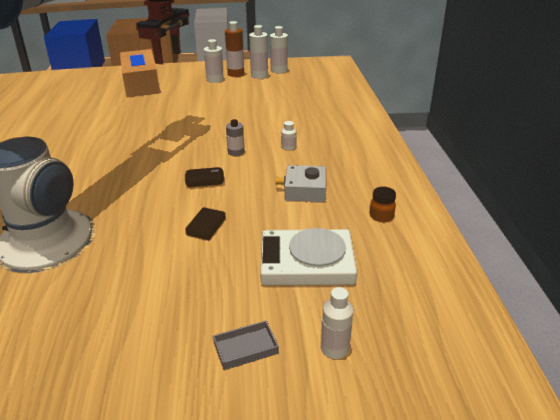

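The top view (up is +x, left is +y) shows the block at (234,198) with its pipe end at about (231,222), the balance pan at (334,201), the tray at (408,256) and the tall bottle at (421,199). The short bottle is at (150,206), the canister at (152,261), the mouse at (211,290), the power pack at (281,286) and the jar at (278,138). The side view agrees. Next I'll measure positions.

```bash
python3 - <<'E'
from h import *
import pickle
ims=pickle.load(open('ims.pkl','rb'))
P=cloud(ims['top']); Q=cloud(ims['side'])
tab=P[300:400,440:490,2]; print('table z top',np.nanmean(tab),np.nanstd(tab)); 
tab=Q[300:400,120:190,2]; print('table z side',np.nanmean(tab),np.nanstd(tab)); 
box={'jar':(262,122,294,156),'block':(210,172,260,228),'balance':(300,168,368,248),'tray':(388,232,430,280),'tall':(400,185,436,213),'short':(138,196,163,217),'can':(138,250,166,273),'mouse':(196,268,226,312),'pack':(260,268,302,304)}
for n,(a,b,c,d) in box.items():
    p=P[b:d,a:c].reshape(-1,3); h=p[:,2]; m=h>0.010
    zt=np.nanpercentile(h,99.5); 
    t=p[h>zt-0.008]
    r=cv2.minAreaRect(p[m][:,:2].astype(np.float32)*1000)
    print(n,'ztop',zt.round(4),'topcentre',((t.min(0)+t.max(0))/2)[:2].round(4),'span',np.ptp(t,0)[:2].round(3),'rect',np.round(r[0],1),np.round(r[1],1),round(r[2],1))
# side: object clusters by top-height
for n,(x,y) in {}.items(): pass
# pan circle
p=P[168:248,300:368].reshape(-1,3); t=p[(p[:,2]>.045)&(p[:,2]<.06)]
c,r=cv2.minEnclosingCircle(t[:,:2].astype(np.float32)*1000); print('pan',c,r,t.mean(0)[:2])
p=P[172:228,210:260].reshape(-1,3); t=p[(p[:,2]>.042)&(p[:,2]<.05)]
print('blocktop',cv2.minAreaRect(t[:,:2].astype(np.float32)*1000))
t=p[(p[:,2]>.055)]; print('cap',cv2.minEnclosingCircle(t[:,:2].astype(np.float32)*1000))
hs={'short':(275,118,302,155,.077),'can':(222,115,249,160,.099),'tall':(318,285,356,362,.135)}
for n,(a,b,c,d,H) in hs.items():
    p=Q[b:d,a:c].reshape(-1,3); m=p[:,2]>.02
    print(n,'side',np.nanpercentile(p[:,2],99.5).round(3), p[p[:,2]>H-.008].mean(0).round(3), p[m].min(0).round(3),p[m].max(0).round(3))
E
```

```text
table z top 0.000706328362344141 0.0021338461267387332
table z side -0.000787641661627337 0.0013008178591609868
jar ztop 0.0689 topcentre [0.7832 0.0106] span [0.054 0.05 ] rect [780.3  10.2] [55.6 56.6] 51.8
block ztop 0.0627 topcentre [0.6326 0.1324] span [0.034 0.033] rect [604.8 136. ] [101.4 125.1] 81.0
balance ztop 0.0546 topcentre [ 0.6032 -0.1435] span [0.113 0.113] rect [ 583.7 -142.1] [140.9 190.5] 84.7
tray ztop 0.0229 topcentre [ 0.4473 -0.3501] span [0.111 0.086] rect [ 446.2 -350.9] [102.1  66.3] 16.0
tall ztop 0.1378 topcentre [ 0.6029 -0.3672] span [0.026 0.026] rect [ 601.5 -364. ] [50.1 48.9] 20.5
short ztop 0.0816 topcentre [0.5995 0.3687] span [0.027 0.028] rect [598.4 364. ] [40.2 44.4] 72.1
can ztop 0.1024 topcentre [0.4454 0.3523] span [0.016 0.02 ] rect [446.  351.5] [48.4 47.3] 83.1
mouse ztop 0.0348 topcentre [0.3629 0.2026] span [0.093 0.055] rect [361.5 203.6] [99.6 59.4] 3.0
pack ztop 0.0274 topcentre [0.3696 0.0066] span [0.086 0.1  ] rect [369.8   7. ] [90.3 61. ] 64.6
pan (580.049072265625, -148.56422424316406) 81.08075714111328 [ 0.6026798  -0.14354618]
blocktop ((616.8513793945312, 134.0872344970703), (100.66976928710938, 99.681884765625), 80.33582305908203)
cap ((631.9666137695312, 131.7344970703125), 17.832643508911133)
short side 0.077 [0.598 0.363 0.074] [0.576 0.337 0.02 ] [0.62  0.381 0.079]
can side 0.099 [0.446 0.347 0.097] [0.421 0.32  0.02 ] [0.469 0.373 0.102]
tall side 0.136 [ 0.601 -0.37   0.133] [ 0.575 -0.395  0.02 ] [ 0.624 -0.349  0.137]
```

```bash
python3 - <<'E'
import pickle,cv2
f=pickle.load(open('ims.pkl','rb'))['top']['frame']
cv2.imwrite('pics/crop0.png',cv2.resize(f[180:275,130:270],None,fx=5,fy=5,interpolation=cv2.INTER_CUBIC))
E
```

```text
(no output)
```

View pics/crop0.png

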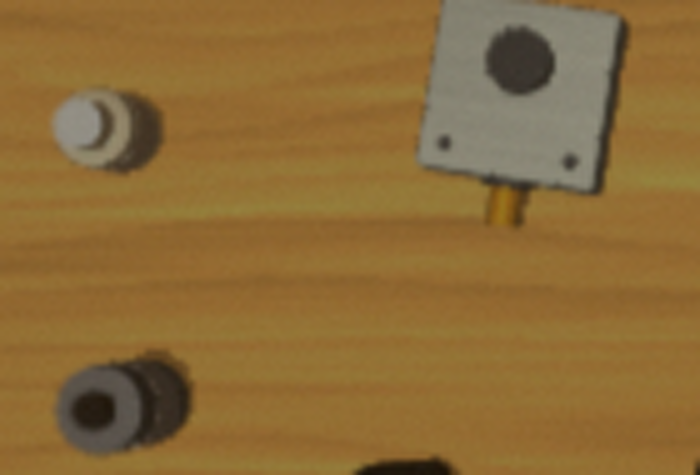

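The crop shows the pipe leaving the block's front at (505,185–225), towards -x and slightly +y. The fits agree with each other and with the given sizes:

| Item | Position (m) | Yaw |
|---|---|---|
| Pan | (.603, -.144) | |
| Block | (.617, .134) | -9.7° |
| Tray | (.446, -.350) | 16° |

I'll do the tray first.

```bash
cat >> h.py <<'E'
def down(phi):
    a=(np.radians(phi)+np.pi/2)/2; return [0,np.cos(a),np.sin(a),0]
def ori(p,phi):
    "tool-down orientation closing along phi degrees, with last joint nearest its middle"
    c=[(abs(j[5]),f) for f in (phi,phi+180) if (j:=inverse_kinematics(p,down(f))) is not None]
    return down(min(c)[1])
def pick(x,y,z,phi,up):
    q=ori([x,y,up],phi); move_to([x,y,up],q); move_l([x,y,z+.03],.25); move_l([x,y,z],.08)
    close(); s=state(); print('gap',s['finger_gap'],s['finger_force'],'t',s['time'])
    move_l([x,y,z+.03],.1); move_l([x,y,up],.25); s=state(); print('lifted gap',s['finger_gap'],'F',s['ft_force'])
def place(x,y,z,phi,up):
    q=ori([x,y,up],phi); move_to([x,y,up],q); move_l([x,y,z+.03],.25); move_l([x,y,z+.001],.04)
    f0=state()['ft_force'][2]; move_l([x,y,z],.02); print('dFz',state()['ft_force'][2]-f0)
    gripper_open(); hold(.2); move_l([x,y,z+.03],.1); move_l([x,y,up],.25); print('t',state()['time'])
def shot(n,f):
    im=get_image(n); cv2.imwrite(f,im['frame']); return im
E
python3 - <<'E'
from h import *
pick(.4465,-.3505,.011,106,.2)
place(.603,-.1437,.0615,84.7,.2)
P=cloud(shot('top','pics/top1.png'))
p=P[168:248,300:368].reshape(-1,3); t=p[(p[:,2]>.062)&(p[:,2]<.08)]
print(cv2.minAreaRect(t[:,:2].astype(np.float32)*1000))
E
```

```text
gap 0.06378173453945016 29.992261428851634 t 5.0833
lifted gap 0.06369233231767626 F [-0.67836539  0.18859257 -2.28083089]
dFz 0.10089854907096207
t 10.8583
((561.5155029296875, -156.85382080078125), (30.268138885498047, 60.37907791137695), 36.20842361450195)
```

```bash
python3 - <<'E'
from h import *
pick(.601,-.3665,.073,90,.26)
P=cloud(shot('top','pics/top2.png'))
p=P[168:248,300:368].reshape(-1,3); t=p[(p[:,2]>.062)&(p[:,2]<.08)]
print(cv2.minAreaRect(t[:,:2].astype(np.float32)*1000))
E
```

```text
gap 0.04968176588271023 29.938046811148524 t 13.8083
lifted gap 0.049470020877537234 F [-1.09754127 -0.05876513 -1.96363696]
((602.9700317382812, -142.88990783691406), (64.2870864868164, 100.3724594116211), 84.50310516357422)
```

View pics/top2.png

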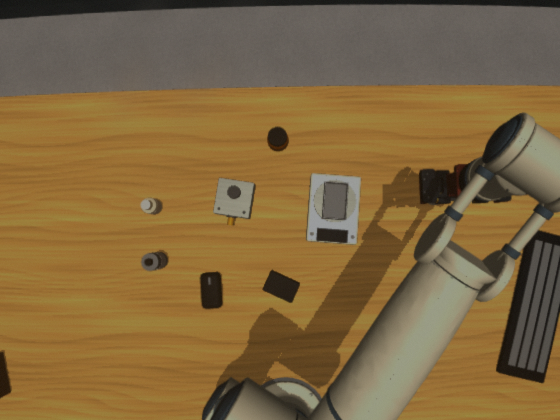

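The tray sits centred on the pan at (335,201), measured at (.603, -.143), and the tall bottle is held in the gripper. Next are the two bottle placements.

```bash
python3 - <<'E'
from h import *
place(.606,.003,.0735,0,.26)
pick(.599,.3635,.022,45,.2)
place(.4967,.1545,.0225,80.3,.2)
pick(.4455,.349,.039,90,.26)
P=cloud(shot('top','pics/top3.png')); Q=cloud(shot('side','pics/side3.png'))
p=P[120:300,200:380].reshape(-1,3); t=p[(p[:,2]>.12)&(p[:,2]<.145)&(p[:,0]>.55)]; print('tall cap',np.median(t,0),np.ptp(t,0))
t=p[(p[:,2]>.065)&(p[:,2]<.085)&(abs(p[:,0]-.497)<.04)&(abs(p[:,1]-.1545)<.04)]; print('short cap',t.mean(0),len(t))
E
```

```text
dFz -0.5624267276016461
t 20.55
gap 0.043320148390311994 30.000108194653876 t 23.9417
lifted gap 0.04343363804324825 F [-0.9765252  -0.63384637 -2.72809249]
dFz -0.07257075181751671
t 30.15
gap 0.047818387128987526 29.997332096099854 t 33.1417
lifted gap 0.04781957919083303 F [-0.03599115 -0.62416385 -3.50192015]
tall cap [0.60619336 0.00570562 0.13531116] [0.02587113 0.02531105 0.01746947]
short cap [0.49448415 0.15479885 0.07669705] 92
```

View pics/side3.png

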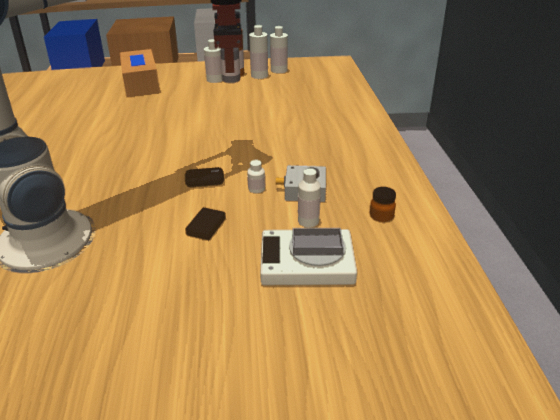

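View pics/top3.png

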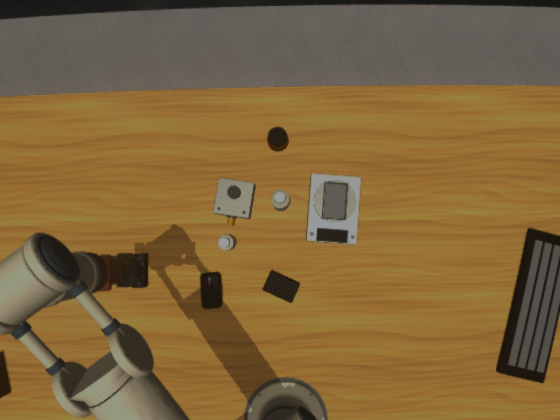

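Both bottles stand upright: tall at (280,200) in the gap, short at (226,242) just off the pipe. The side view shows the same. The canister goes in next, gripped across the tray's narrow side so it centres accurately.

```bash
python3 - <<'E'
from h import *
place(.603,-.1433,.0925,84.7,.27)
p=[.35,-.4,.27]; move_to(p,ori(p,90))
P=cloud(shot('top','pics/top4.png')); shot('side','pics/side4.png')
p=P[168:248,300:368].reshape(-1,3); t=p[p[:,2]>.145]; print('port',t.mean(0),np.ptp(t,0)); t=p[(p[:,2]>.13)&(p[:,2]<.145)]; print('body top',t.mean(0) if len(t) else 0)
t=p[(p[:,2]>.062)&(p[:,2]<.08)]; print(cv2.minAreaRect(t[:,:2].astype(np.float32)*1000)); print(state()['time'])
a=cv2.imread('pics/side4.png')[150:300,170:400]; cv2.imwrite('pics/c4.png',cv2.resize(a,None,fx=3,fy=3))
E
```

```text
dFz 0.07882721691703054
t 40.6667
port [ 0.60108689 -0.14168223  0.15232052] [0.02089032 0.0176439  0.01165518]
body top [ 0.60027845 -0.14170785  0.13826775]
((603.1744384765625, -142.94659423828125), (64.73001861572266, 100.82874298095703), 84.61724853515625)
42.1167
```

View pics/c4.png

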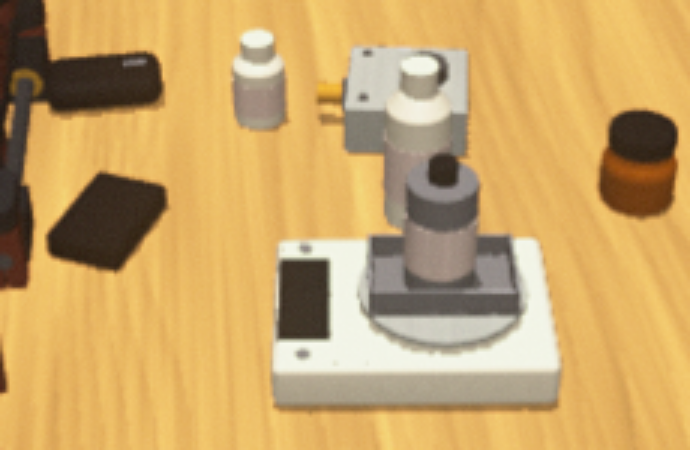

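The canister stands upright in the tray, with its port at (442,170) in the crop and its top measured at .152, as it should be. Both bottles are upright, and the pack, jar and mouse look undisturbed.

```bash
python3 -c "
from bench import *
print(job_done())"
```

```text
the job is handed in; nothing more can be done
None
```

I set everything out as asked and handed the job in at about 42 s: tray centred on the pan with the canister upright in it, tall bottle midway in the gap, and short bottle in line with the pipe about 25 mm off its end; the hand-in returned no verdict.

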